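Refit the speed knob of the polishing lathe and keep it pressed

ROBOT

A 6-joint arm with a two-finger parallel gripper is mounted at the origin on the work surface. World frame = base frame: x ahead of the robot, y to its left, z up, the work surface at z = 0. Lengths are in m, angles in rad, forces in N, time in s.
With the tool pointing down it reaches from about 0.375 to 0.9 m from the base axis. Payload 3.1 kg.
Tool frame: the origin (TCP) lies midway between the tips of the shut fingers; the grasp point (between the pads) lies 19 mm behind it; z points along the fingers, y is the line along which they close (so a half turn about z gives the same grasp; the last joint's range is limited). The gripper opens to 87 mm and grips with 3 to 60 N. Pads are 19 mm wide; open, the fingers measure 117 mm over their backs; the gripper's body (75 mm by 190 mm) begins 51 mm behind the grasp point.
Start: joints at [-0.178, 0.527, 1.433, -0, 1.181, -0.178], TCP at [0.625, 0, 0.223] pointing down, gripper open.
Joint ranges: [-3.08, 3.08], [-0.75, 2.2], [0.22, 2.44], [-1.43, 4.57], [0, 2.65], [-2.85, 2.85]. Speed limits (rad/s): [2.79, 2.79, 3.14, 3.14, 3.14, 3.14].

INTERFACE

Orientations are given as a unit quaternion [x, y, z, w].
In Python, from rig import arm, eyes, job gives the robot as it stands.
- The arm moves only by the tool apply_moves, never from a script. Its argument "deltas" is text: rows parted by semicolons, each of 6 numbers parted by spaces: the shift along the tool's x, y, z in mm, then the turn, a rotation vector about the tool's x, y, z in degrees. A call has 1 to 20 rows; each row shifts and turns the commanded pose from where the row before left it, along the tool's axes as they then stand; what a row does not reach is not made up. A row lasts 1/8 s, in which the tool goes at most 62.5 mm and 10.7 degrees, less where a joint would pass 70% of its speed; a pose out of reach is approached as far as the arm can. A call with a gripper value outside its range is refused whole. "jaw" is the gripper's target within -1 to 1 (fully open at 1, half-way at 0, shut at -1), set as the call begins (left out, the last holds). The fingers move at their own pace and stop on an object; "force" is the grip in N (left out, the last holds). Time passes only in rows, so rows that do not move let the fingers close. It gives the time, the measured TCP pose, the force, the opening and the grip force at its end, in the units of the state.
- arm.observe(): the state, without advancing time (a new reading comes with each control period).
- eyes.snapshot(name): name is "scene" or "side" or "wrist"; returns the picture (384x512x3 uint8, red, green, blue); there is no depth.
- eyes.camera_info(name): a dict with "vertical_fov" (degrees; the focal length in pixels is half the picture's height over the tangent of half this angle, whatever the lens; pixels are square), "cx", "cy" (the principal point, pixels), "pose" (4x4, takes a point from camera to world coordinates). Camera axes: x right, y down, z forward; pixel columns grow to the right and rows downward; lengths in m; the calibration is good to about 2 mm. The wrist camera is an equidistant fisheye: a pixel r from the principal point sees the ray r / f radians off the axis. A picture is of the moment at which its call begins: read the wrist's pose just before it. camera_info takes no time and is no camera call; for the wrist camera it gives the pose at the moment of the call.
- job.finish_job(): hands the job in; it is judged then, once.
The state is a dict: "time": time; "q": joint angles; "dq": joint speeds; "tau": joint torques, N m; "ee_pos": TCP position; "tcp_rot": TCP orientation; "ft_force": force on the tool from outside, world axes, zero at the start; "wrist_torque": the same for the moment, N m; "gripper_width": finger opening in m; "gripper_force": force on a finger pad.
Only numpy, scipy, OpenCV 4.12 (cv2) and the standard library are available. Lean on these libraries where they do the work, as an engineer would, in place of code of your own. Each camera call takes 0.05 s, during which the arm holds its last target. There are 200 camera calls.

TASK

The black speed knob has come off the grey control box of the polishing lathe: pick it up off the bench, turn it so that the flat in its bore matches the flat on the box's bare steel D-shaft, and push it fully home on the shaft. Then press the knob with the sprung shaft all the way down to its stop and finish like that, with the fingers still on the knob and holding it down; do not let go. Leave the plaster cast, the wax jar, the spatula and the tin where they are.

Things in the scene. Friction and masses are not known exactly. Their poses are not given: they have to be found in the camera images.
- knob: Black loose knob, 50-100 g, upright on the bench. Origin: centre of its underside, z up. Round skirt 48 mm across, 8 mm high (grey rim); on it a bar 52 mm long (x), 26 mm wide (y), top 40 mm above the origin: grip across the 26 mm. A white line marks the bar's +x end (pointer). D-bore from below, 18 mm deep, on the axis: round part 17.4 mm across, flat on the +x side 3.5 mm from the axis.
- knob_seat (a point): The closed top end of the knob's bore, on its axis, 18 mm above the knob's origin; axes as the knob's. Meets the shaft's tip when the knob is home.
- knob_pointer (a point): Top edge of the knob at its pointer (white) end, 26 mm along +x and 40 mm above the knob's origin.
- shaft_tip (a point): Chamfered tip of the bare vertical steel D-shaft, 27 mm above the control box's top. 16 mm across, flat on its +x side 2.5 mm from the axis. A red line on the collar at its foot points to that side. Axes turn with the shaft: x points out of the flat, z up. The knob goes on when its x axis (pointer) points the same way, within about 8 degrees. The shaft resists turning (0.4 N m).
- shaft (a joint): How far the sprung shaft is pushed straight down into the box, in m: 0 at rest (up), 0.006 at its stop. It starts to move at 4 N, takes 9 N at the stop and springs back when released. The tip is then this much lower.
- controller: Grey control box fixed to the bench, 150 mm (x) by 130 mm (y), 70 mm high, with a black round dial face 104 mm across on top about the shaft. Origin: centre of its underside, below the shaft. When the knob is home and pressed down its skirt still clears the box by 3 mm.
- cast: Bystander: cream-yellow plaster cast with a white arch of teeth, 62 by 60 mm, 37 mm high, origin under its centre.
- wax_jar: Bystander: jar with a white cap and a brown band, 52 mm across, 58 mm high, origin under its centre.
- spatula: Bystander: mixing spatula lying flat, 200 mm long along its x axis, origin under its middle.
- tin: Bystander: steel tin, 80 mm across, 85 mm high, origin under its centre.
Not all that is in view belongs to the job. Of the things that look like the knob, take the one that is farthest from the robot's base at the start.

How it is judged:
On the way, in this order (a step that is already met when the one before it is completed fails the run):
1. the knob is picked up, clear of the bench (height (world z) of knob above 0.04 m and contact force between the fingers and knob above 1 N), for 0.2 s.
2. the knob is fully home on the D-shaft, flat to flat (horizontal distance between knob_seat and shaft_tip below 0.003 m and z of knob_seat in the frame of shaft_tip below 0.003 m and x of knob_pointer in the frame of shaft_tip above 0.015 m and angle between the x axis of knob and the x axis of shaft_tip, either way round below 0.35 rad and angle between knob's own z axis and vertical below 0.1 rad), for 0.2 s.
At the end, for the whole second after the job is handed in: The knob is home on the D-shaft (bore end within 3 mm of the shaft's tip, upright within 0.1 rad, its pointer on the side of the shaft's flat, within 0.35 rad) and the fingers are on it, with at least 2 N, and hold the sprung shaft at least 4 mm down of its 6 mm, at rest, through the last second (all of step 2 and value of joint shaft above 0.004 m and contact force between the fingers and knob above 2 N and linear speed of knob below 0.02 m/s); the arm keeps its last pose, push and grip.
It fails at once if the plaster cast is shifted by more than 30 mm (distance of cast from where it was at the start of the episode above 0.03 m).
It fails at once if the wax jar is shifted by more than 30 mm (distance of wax_jar from where it was at the start of the episode above 0.03 m).
It fails at once if the spatula is shifted by more than 30 mm (distance of spatula from where it was at the start of the episode above 0.03 m).
It fails at once if the tin is shifted by more than 30 mm (distance of tin from where it was at the start of the episode above 0.03 m).
It also fails if it takes over 38 s, if anything falls off the work surface, if the arm or the gripper's body presses on something with over 40 N, if the wrist force passes 120 N, or if a joint passes its speed limit or range.

## Working session

There is one attempt and no reset: what is moved stays moved. The work goes in short steps, Python scripts to look and compute and a tool call to move; the robot and the scene stay as the last step left them, time stands still between calls to the robot, and variables do not carry over. Pictures are saved under pics/ and viewed, at most 10 in all, crops included, and the job is handed in when it is done.

Besides the shell and the picture viewer there is one more tool, called after "Request:" in YAML: its name, and indented under it one key for each argument. apply_moves: Moves the arm, as the interface text tells. Its arguments: {"type":"object","properties":{"deltas":{"type":"string"},"jaw":{"type":"number"},"force":{"type":"number"}},"required":["deltas"]}

```bash
mkdir -p pics; cat > h.py <<'E'
import numpy as np, cv2
from rig import arm, eyes, job
def snap(n,f):
    ci=eyes.camera_info(n); im=eyes.snapshot(n); cv2.imwrite('pics/'+f,cv2.cvtColor(im,cv2.COLOR_RGB2BGR)); np.save('pics/'+f[:-4]+'_pose.npy',np.array(ci['pose'])); return im,ci
def ray(ci,u,v,fish,P=None):
    f=192/np.tan(np.radians(ci['vertical_fov'])/2); P=np.array(ci['pose']) if P is None else P
    a=np.array([u-ci['cx'],v-ci['cy']])
    if fish:
        r=np.hypot(*a); t=r/f; d=np.array([*(a/max(r,1e-9)*np.sin(t)),np.cos(t)])
    else: d=np.array([*(a/f),1])
    return P[:3,3],P[:3,:3]@d
def onz(ci,u,v,z,fish=False,P=None):
    o,d=ray(ci,u,v,fish,P); return o+d*(z-o[2])/d[2]
def proj(ci,X,fish=False,P=None):
    f=192/np.tan(np.radians(ci['vertical_fov'])/2); P=np.array(ci['pose']) if P is None else P
    p=P[:3,:3].T@(np.array(X)-P[:3,3])
    if fish:
        r=np.hypot(p[0],p[1]); return np.array([ci['cx'],ci['cy']])+f*np.arctan2(r,p[2])*p[:2]/r
    return np.array([ci['cx'],ci['cy']])+f*p[:2]/p[2]
E
python3 - <<'E'
from h import *
ims=[]
for n in ['scene','side','wrist']:
    im,ci=snap(n,n+'0.png'); print(n,ci['vertical_fov'],ci['cx'],ci['cy'],np.round(ci['pose'],3).tolist())
E
```

```text
scene 42.513402114981375 251.47175446209562 193.3064632333035 [[-0.208, 0.842, -0.498, 1.195], [0.978, 0.173, -0.115, 0.198], [-0.011, -0.511, -0.859, 1.185], [0.0, 0.0, 0.0, 1.0]]
side 53.77050345771317 251.2403319687147 191.85100493637313 [[0.831, -0.428, 0.355, 0.158], [-0.556, -0.64, 0.53, -0.58], [-0.0, -0.638, -0.77, 0.951], [0.0, 0.0, 0.0, 1.0]]
wrist 65.70646984690485 257.39501052360225 189.24057172458808 [[1.0, -0.0, -0.002, 0.625], [-0.001, -0.955, -0.297, 0.083], [-0.002, 0.297, -0.955, 0.383], [0.0, 0.0, 0.0, 1.0]]
```

View pics/scene0.png

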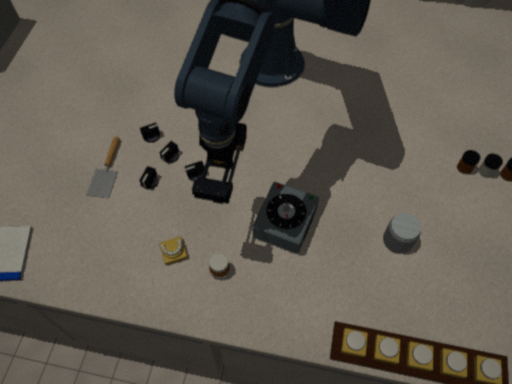

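View pics/wrist0.png

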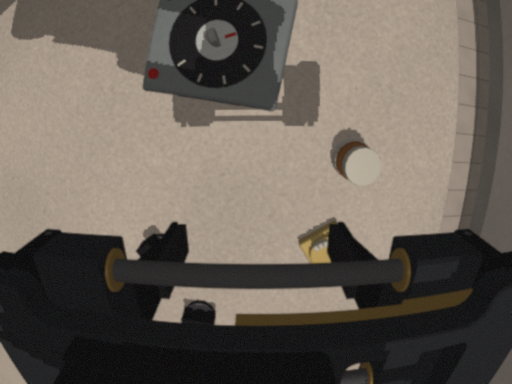

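The scene picture shows four knob-like objects, at about (150,132), (169,152), (148,178) and (195,170). The box is at (287,212), with a red line on its collar seen in the wrist view at (230,36). I'll work out the distances and check with a close crop.

```bash
python3 - <<'E'
from h import *
ci=eyes.camera_info('scene')
for p in [(150,132),(169,152),(148,178),(195,170),(287,211)]:
    X=onz(ci,*p,0.02 if p[0]<280 else .09); print(p,X.round(3),np.hypot(*X[:2]).round(3), proj(eyes.camera_info('side'),X).round(0))
a=cv2.imread('pics/scene0.png')[110:220,90:240]; b=cv2.imread('pics/side0.png')
a=cv2.resize(a,None,fx=3.6,fy=3.6,interpolation=cv2.INTER_CUBIC)
cv2.imwrite('pics/c1.png',a)
E
```

```text
(150, 132) [ 0.373 -0.298  0.02 ] 0.478 [260. 321.]
(169, 152) [ 0.432 -0.221  0.02 ] 0.485 [262. 285.]
(148, 178) [ 0.53  -0.253  0.02 ] 0.587 [298. 276.]
(195, 170) [ 0.477 -0.131  0.02 ] 0.495 [257. 252.]
(287, 211) [0.593 0.15  0.09 ] 0.612 [238. 159.]
```

View pics/c1.png

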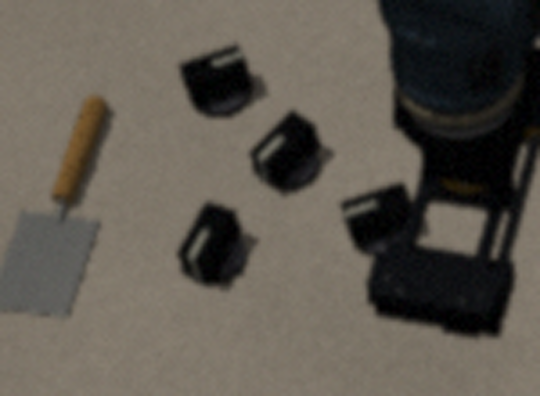

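View pics/side0.png

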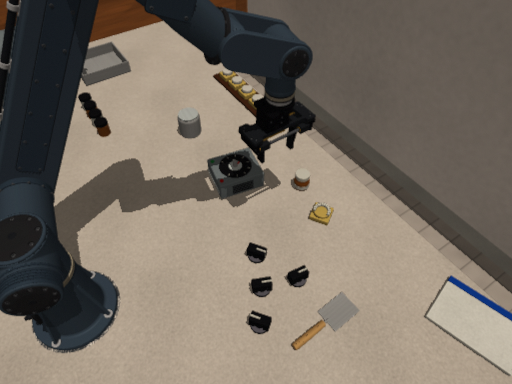

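Candidates by distance from the base: (150,132) 0.478 m, (169,152) 0.485 m, (195,170) 0.495 m, (148,178) 0.587 m. I choose (148,178), at about (0.53,-0.25); the crop shows it as a complete knob with a white line. Next I read the tool axes and work out a viewing move.

```bash
cat >> h.py <<'E'
from scipy.spatial.transform import Rotation as R
def tool(goal=None):
    s=arm.observe(); r=R.from_quat(s['tcp_rot']); print('t',round(s['time'],2),'pos',np.round(s['ee_pos'],4),'x',r.apply([1,0,0]).round(3),'y',r.apply([0,1,0]).round(3),'q',np.round(s['q'],2),'F',np.round(s['ft_force'],1),'w',round(float(s['gripper_width']),4),'gf',np.round(s['gripper_force'],1))
    if goal is not None: print('tool delta mm',(r.inv().apply(np.array(goal)-s['ee_pos'])*1000).round(1))
    return s,r
E
python3 - <<'E'
from h import *
tool([.53,-.3,.22])
ci=eyes.camera_info('wrist')
for uv in [(222,38),(236,34)]: print(onz(ci,*uv,.075,True).round(4))
print(onz(ci,218,41,.07,True).round(4))
E
```

```text
t 0.15 pos [6.244e-01 1.000e-04 2.218e-01] x [-0.  1.  0.] y [ 1.     0.    -0.002] q [-0.18  0.53  1.43 -0.    1.18 -0.18] F [ 0.2 -0.9  0.4] w 0.0871 gf 0.0
tool delta mm [-300.1  -94.4    1.9]
[0.5889 0.1482 0.075 ]
[0.6032 0.152  0.075 ]
[0.5841 0.1461 0.07  ]
```

Request:
apply_moves:
  deltas: "-37 -12 0 0 0 0;-37 -12 0 0 0 0;-37 -12 0 0 0 0;-37 -12 0 0 0 0;-37 -12 0 0 0 0;-37 -12 0 0 0 0;-37 -12 0 0 0 0;-37 -12 0 0 0 0;0 0 0 0 0 0;0 0 0 0 0 0"
  jaw: 1
  force: 25

```text
time: 1.4
ee_pos: [0.5287, -0.2953, 0.2222]
tcp_rot: [0.707, 0.707, 0.0, -0.001]
ft_force: [-0.6, -0.5, -0.2]
gripper_width: 0.087
gripper_force: 0.0
```

```bash
python3 - <<'E'
from h import *
tool(); im,ci=snap('wrist','w1.png'); print(proj(ci,[.53,-.253,.02],True))
E
```

```text
t 1.4 pos [ 0.5287 -0.2953  0.2222] x [0.    1.    0.001] y [ 1.    -0.    -0.001] q [-0.69  0.5   1.48  0.    1.16 -0.69] F [-0.6 -0.5 -0.2] w 0.087 gf 0.0
[257.96939817 132.54001883]
```

View pics/w1.png

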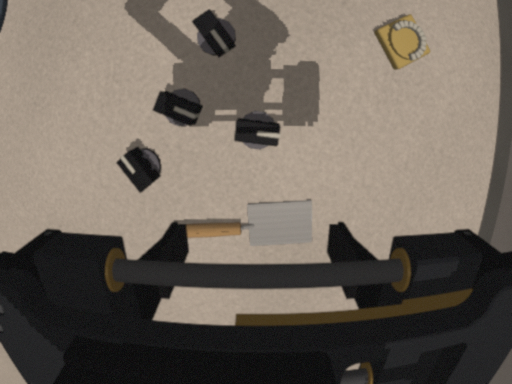

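The chosen knob is at (258,131), with its bar along the image x axis and the white line at the right end (268,133). The other knobs are at (214,32), (178,107) and (139,168), and the spatula is at (250,225). I'll measure its axis precisely.

```bash
python3 - <<'E'
from h import *
im=cv2.imread('pics/w1.png'); c=im[105:160,220:300]
cv2.imwrite('pics/w1c.png',cv2.resize(c,None,fx=10,fy=10,interpolation=cv2.INTER_CUBIC))
E
```

```text
(no output)
```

View pics/w1c.png

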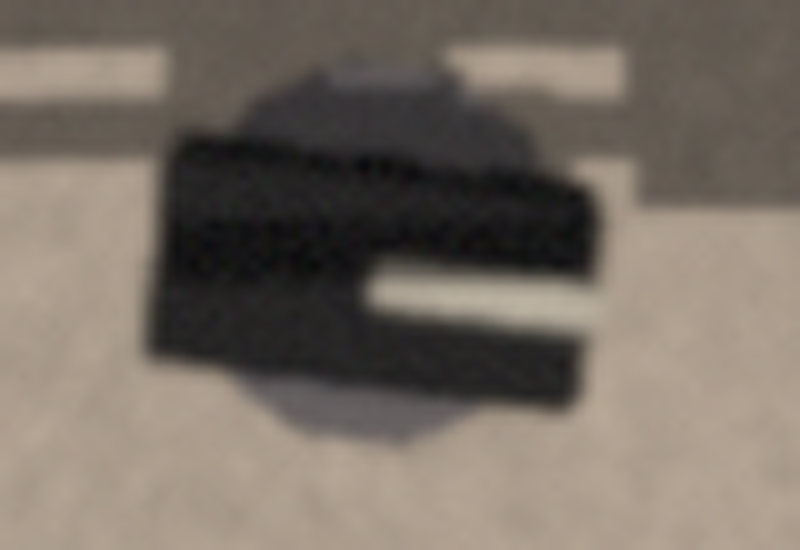

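```bash
python3 - <<'E'
from h import *
ci=eyes.camera_info('wrist'); P=np.load('pics/w1_pose.npy')
g=lambda x,y,z: onz(ci,220+x/10-.45,105+y/10-.45,z,True,P)
L=g(156,270,.04);Rr=g(588,311,.04);print(L,Rr,(L+Rr)/2,np.linalg.norm(Rr-L))
for a,b in [((148,355),(575,405)),((365,290),(600,312)),((156,270),(588,311))]:
    d=g(*b,.04)-g(*a,.04); print(np.degrees(np.arctan2(d[1],d[0])))
print(g(390,445,.008),g(380,55,.008),'skirt y',(g(390,445,.008)+g(380,55,.008))/2)
from math import *
tool([.5305,-.2545,.0205])
E
```

```text
[ 0.50358625 -0.24948473  0.04      ] [ 0.55359481 -0.25436622  0.04      ] [ 0.52859053 -0.25192547  0.04      ] 0.05024624765647604
-6.880042664261569
-5.234338251292367
-5.575158078119477
[ 0.53073565 -0.27557323  0.008     ] [ 0.52952053 -0.225759    0.008     ] skirt y [ 0.53012809 -0.25066611  0.008     ]
t 1.45 pos [ 0.5289 -0.2949  0.2222] x [-0.001  1.     0.001] y [ 1.     0.001 -0.001] q [-0.69  0.5   1.48  0.    1.16 -0.69] F [-0.5  0.3 -0.3] w 0.0868 gf 0.0
tool delta mm [ 40.1   1.7 201.8]
```

Request:
apply_moves:
  deltas: "43 0 0 0 0 10.66;0 0 10 0 0 10.66;0 0 10 0 0 10.66;0 0 10 0 0 10.66;0 0 10 0 0 10.66;0 0 10 0 0 10.66;0 0 10 0 0 10.66;0 0 10 0 0 10.66;0 0 10 0 0 10.66;0 0 10 0 0 0;0 0 10 0 0 0;0 0 0 0 0 0"
  jaw: 0.5

```text
time: 2.95
ee_pos: [0.5285, -0.2522, 0.1216]
tcp_rot: [0.999, -0.051, -0.001, -0.001]
ft_force: [-0.8, -0.7, 0.0]
gripper_width: 0.0653
gripper_force: 0.0
```

```bash
python3 - <<'E'
from h import *
tool([.529,-.252,.013]); im,ci=snap('wrist','w2.png')
cv2.imwrite('pics/w2c.png',cv2.resize(im[130:330,130:380][:,:,::-1],None,fx=3,fy=3,interpolation=cv2.INTER_CUBIC))
E
```

```text
t 2.95 pos [ 0.5285 -0.2522  0.1216] x [ 0.995 -0.102 -0.002] y [-0.102 -0.995 -0.001] q [-0.64  0.61  1.62  0.    0.91  1.04] F [-0.8 -0.7  0. ] w 0.0653 gf 0.0
tool delta mm [  0.6  -0.2 108.6]
```

View pics/w2c.png

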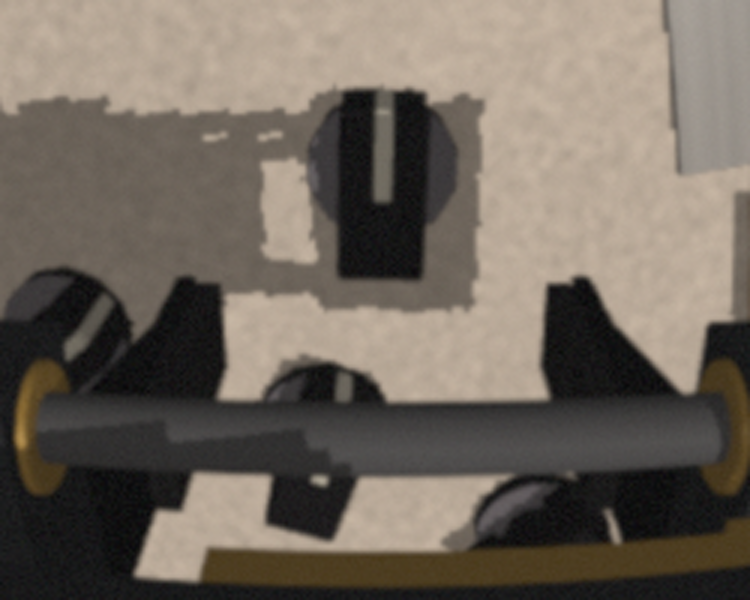

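The crop shows the knob upright between the fingers and aligned with them, its white line pointing up the image along column 257 and the bar ends at rows 160.5 and 222.

```bash
python3 - <<'E'
from h import *
ci=eyes.camera_info('wrist'); P=np.load('pics/w2_pose.npy')
a=onz(ci,257.5,160.3,.04,True,P);b=onz(ci,257,222.3,.04,True,P);print(a,b,(a+b)/2,np.linalg.norm(a-b),np.degrees(np.arctan2(*(a-b)[1::-1])))
s,r=tool(((a+b)/2)*[1,1,0]+[0,0,.013])
E
```

```text
[ 0.56057059 -0.25479659  0.04      ] [ 0.50484974 -0.24861802  0.04      ] [ 0.53271017 -0.2517073   0.04      ] 0.056062355516590605 -6.327358468266098
t 3.0 pos [ 0.5289 -0.2526  0.1222] x [ 0.995 -0.102 -0.001] y [-0.102 -0.995 -0.   ] q [-0.64  0.61  1.62  0.    0.91  1.04] F [0.6 0.1 0.2] w 0.0651 gf 0.0
tool delta mm [  3.8  -1.2 109.2]
```

Request:
apply_moves:
  deltas: "1.5 -0.7 22 0 0 0;0 0 22 0 0 0;0 0 22 0 0 0;0 0 22 0 0 0;0 0 12 0 0 0;0 0 9 0 0 0;0 0 0 0 0 0"

```text
time: 3.88
ee_pos: [0.5305, -0.2524, 0.0134]
tcp_rot: [0.999, -0.052, -0.0, -0.0]
ft_force: [0.2, -0.2, 0.6]
gripper_width: 0.0652
gripper_force: 0.0
```

Request:
apply_moves:
  deltas: "0 0 0 0 0 0;0 0 0 0 0 0;0 0 0 0 0 0;0 0 0 0 0 0"
  jaw: -1
  force: 30

```text
time: 4.38
ee_pos: [0.5306, -0.2525, 0.0138]
tcp_rot: [0.999, -0.052, 0.0, 0.0]
ft_force: [-0.0, 0.2, 0.1]
gripper_width: 0.0335
gripper_force: 0.0
```

```bash
python3 - <<'E'
from h import *
tool([.588,.147,.20])
E
```

```text
t 4.38 pos [ 0.5306 -0.2525  0.0138] x [ 0.995 -0.103  0.   ] y [-0.103 -0.995  0.   ] q [-0.63  0.78  1.67 -0.    0.7   1.04] F [-0.   0.2  0.1] w 0.0335 gf 0.0
tool delta mm [  15.8 -403.2 -186.3]
```

Request:
apply_moves:
  deltas: "0 0 0 0 0 0;0 0 0 0 0 0;0 0 0 0 0 0"

```text
time: 4.75
ee_pos: [0.5306, -0.2524, 0.0137]
tcp_rot: [0.999, -0.052, 0.0, 0.0]
ft_force: [-0.8, -0.2, 1.4]
gripper_width: 0.0257
gripper_force: 30.0
```

Request:
apply_moves:
  deltas: "0 0 -10 0 0 0;0 0 -30 0 0 0;0 0 -45 0 0 0;0 0 -50 0 0 0;0 0 -51 0 0 0;-5 -40 0 0 0 0;-5 -40 0 0 0 0;-5 -40 0 0 0 0;-5 -40 0 0 0 0;-5 -40 0 0 0 0;-5 -40 0 0 0 0;-5 -40 0 0 0 0;-5 -40 0 0 0 0;-5 -40 0 0 0 0;-1 -37 0 0 0 0;0 0 0 0 0 0;0 0 0 0 0 0"

```text
time: 6.88
ee_pos: [0.5256, 0.1469, 0.1997]
tcp_rot: [0.999, -0.052, -0.0, 0.0]
ft_force: [-1.1, -0.1, -1.1]
gripper_width: 0.0257
gripper_force: 30.0
```

```bash
python3 - <<'E'
from h import *
tool(); im,ci=snap('wrist','w3.png'); 
cv2.imwrite('pics/w3c.png',cv2.resize(im[40:290,110:390][:,:,::-1],None,fx=2.4,fy=2.4,interpolation=cv2.INTER_CUBIC))
E
```

```text
t 6.88 pos [0.5256 0.1469 0.1997] x [ 0.995 -0.103 -0.   ] y [-0.103 -0.995  0.001] q [ 0.07  0.45  1.66 -0.    1.03  1.74] F [-1.1 -0.1 -1.1] w 0.0257 gf 30.0
```

View pics/w3c.png

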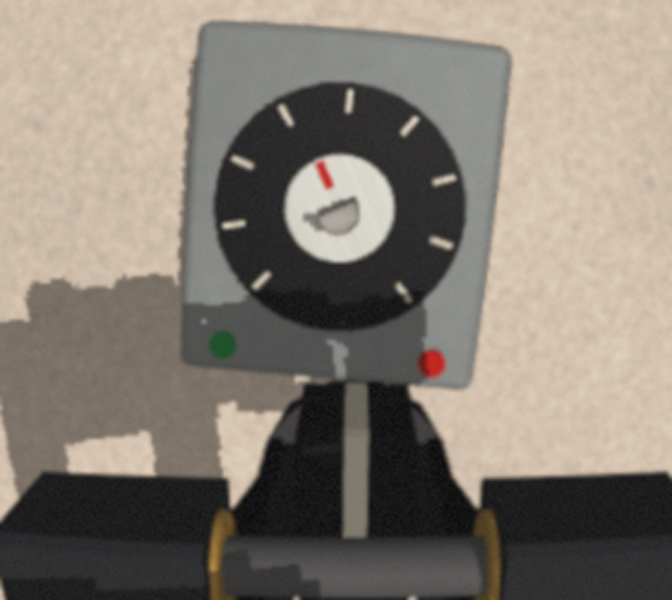

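The knob is held with its pointer up the image. The dial disc is centred near (250,126) full-frame, the red line runs from (247.5,118) to (243,108), and the D-tip has its flat facing up-left. I'll fit the centres.

```bash
python3 - <<'E'
from h import *
ci=eyes.camera_info('wrist'); P=np.load('pics/w3_pose.npy')
im=cv2.imread('pics/w3.png').astype(int); b,g,r=im[...,0],im[...,1],im[...,2]
gray=(b+g+r)/3
U=lambda u,v:(110+u/2.4-.3,40+v/2.4-.3)
def circ(pts,z):
    X=np.array([onz(ci,*p,z,True,P)[:2] for p in pts]); A=np.c_[2*X,np.ones(len(X))]; s=np.linalg.lstsq(A,(X**2).sum(1),rcond=None)[0]; R_=np.sqrt(s[2]+s[0]**2+s[1]**2); res=np.hypot(*(X-s[:2]).T)-R_; return s[:2],R_,res
def radial(c,r0,r1,n=72,inv=False):
    out=[]
    for t in np.linspace(0,2*np.pi,n,endpoint=False):
        rr=np.arange(r0,r1,.25); p=np.c_[c[0]+rr*np.cos(t),c[1]+rr*np.sin(t)]
        v=cv2.remap(gray.astype(np.float32),p[:,0].astype(np.float32)[None],p[:,1].astype(np.float32)[None],cv2.INTER_LINEAR)[0]
        k=np.argmax(np.abs(np.gradient(cv2.GaussianBlur(v[None],(1,1),0)[0],2))); 
        if np.abs(v[-1]-v[0])>25: out.append(p[k])
    return out
c0=U(340,208)
for nm,r0,r1,z in [('dial',47,57,.071),('collar',19,28,.073)]:
    pts=radial(c0,r0,r1)
    for _ in range(4):
        c,Rr,res=circ(pts,z); pts=[p for p,e in zip(pts,res) if abs(e)<max(.001,1.5*np.std(res))]
    print(nm,len(pts),c.round(4),Rr.round(4),np.std(res).round(5))
m=(r>g+50)&(r>b+50); m[:,:225]=0;m[:,260:]=0;m[135:]=0
ys,xs=np.nonzero(m); print(len(xs),xs.mean(),ys.mean())
X=np.array([onz(ci,x,y,.073,True,P)[:2] for x,y in zip(xs,ys)]); d=np.linalg.svd(X-X.mean(0))[2][0]; print('red',X.mean(0),np.degrees(np.arctan2(d[1],d[0])), 'from centre',np.degrees(np.arctan2(*(X.mean(0)-c)[::-1])))
# tip
fa,fb=[onz(ci,*U(*p),.097,True,P)[:2] for p in [(312,223),(358,199)]]; d=fb-fa; print('flat normal deg',np.degrees(np.arctan2(d[1],d[0]))+90, fa,fb)
arc=[onz(ci,*U(*p),.097,True,P)[:2] for p in [(318,224),(324,231),(338,236),(352,230),(360,216)]]; 
print(np.array(arc).round(4), circ([U(*p) for p in [(318,224),(324,231),(338,236),(352,230),(360,216)]],.097))
# box edges -> centre
cor=[onz(ci,*U(*p),.07,True,P)[:2] for p in [(200,22),(511,47),(470,389),(182,364)]]; print('boxc',np.mean(cor,0),cor)
# held pointer line
q=[onz(ci,*U(*p),.2265,True,P)[:2] for p in [(356,432),(355,535)]];print('ptr',q,np.degrees(np.arctan2(*(q[0]-q[1])[::-1])))
E
```

```text
dial 62 [0.5824 0.1479] 0.0514 0.0003
collar 72 [0.5826 0.1478] 0.0221 0.0002
52 244.6153846153846 112.36538461538461
red [0.59678805 0.1524053 ] -162.2894269563776 from centre 17.951824303801853
flat normal deg 21.627180070021822 [0.58020014 0.15764183] [0.58727939 0.13978644]
[[0.5796 0.1555]
 [0.5767 0.1536]
 [0.5743 0.1486]
 [0.576  0.1432]
 [0.5809 0.1397]] (array([0.58263647, 0.14783053]), np.float64(0.008249011423969745), array([-1.90832177e-05, -2.21496587e-05,  1.23715835e-04, -1.45006715e-04,
        6.00511289e-05]))
boxc [0.58277811 0.14755855] [array([0.66624553, 0.19565334]), array([0.64269742, 0.07158849]), array([0.49885685, 0.09957305]), array([0.52331263, 0.22341933])]
ptr [array([0.55061447, 0.14468888]), array([0.5261348 , 0.14744301])] -6.419172704925762
```

Request:
apply_moves:
  deltas: "28.7 -3.5 0 0 0 0;28.7 -3.5 20 0 0 0;0 0 20 0 0 -8;0 0 20 0 0 -8;0 0 17 0 0 -8.1;0 0 0 0 0 0;0 0 0 0 0 0;0 0 0 0 0 0"

```text
time: 7.92
ee_pos: [0.5844, 0.1479, 0.1236]
tcp_rot: [0.988, 0.157, 0.001, 0.0]
ft_force: [-0.8, -0.1, -0.9]
gripper_width: 0.0257
gripper_force: 30.0
```

```bash
python3 - <<'E'
from h import *
tool([.5834,.1480,.1107]); im,ci=snap('wrist','w4.png'); P=np.load('pics/w4_pose.npy')
c=np.array([.5826,.1478])
im=im[:,:,::-1].copy()
for a in np.radians(np.arange(0,360,10)):
    for rr,z,col in [(.052,.071,(0,255,0)),(.022,.073,(0,255,0))]:
        p=proj(ci,[c[0]+rr*np.cos(a),c[1]+rr*np.sin(a),z],True); cv2.circle(im,tuple(int(round(v)) for v in p),0,col,-1)
cv2.imwrite('pics/w4c.png',cv2.resize(im[80:290,130:390],None,fx=2.8,fy=2.8,interpolation=cv2.INTER_CUBIC))
E
```

```text
t 7.92 pos [0.5844 0.1479 0.1236] x [0.951 0.31  0.002] y [ 0.31  -0.951  0.001] q [ 0.06  0.62  1.58 -0.    0.94  1.32] F [-0.8 -0.1 -0.9] w 0.0257 gf 30.0
tool delta mm [-1.  -0.4 12.9]
```

View pics/w4c.png

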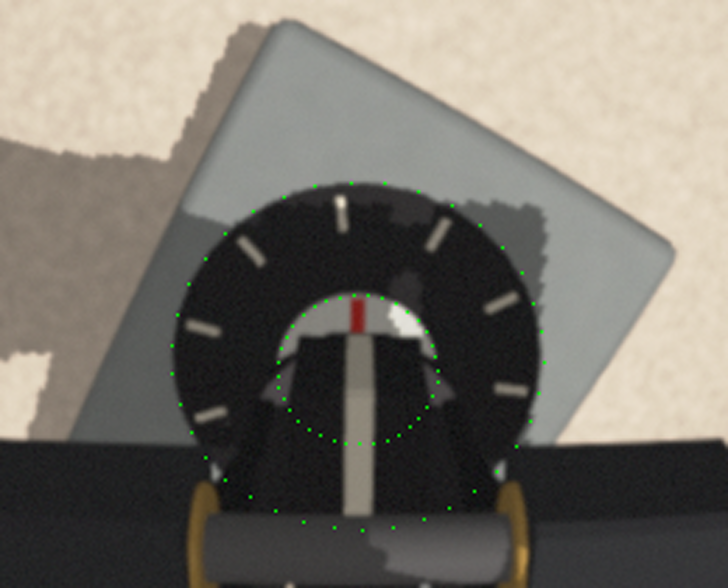

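The red line (358,315 in the crop) and the pointer line are aligned, and the predicted dial circle matches. I'll descend gently.

Request:
apply_moves:
  deltas: "-1 -0.3 4 0 0 0;0 0 4 0 0 0;0 0 2 0 0 0;0 0 2 0 0 0;0 0 2 0 0 0;0 0 2 0 0 0;0 0 0 0 0 0"

```text
time: 8.85
ee_pos: [0.5828, 0.1482, 0.1064]
tcp_rot: [0.987, 0.158, 0.0, -0.0]
ft_force: [1.0, 0.6, -0.5]
gripper_width: 0.0258
gripper_force: 30.0
```

```bash
python3 - <<'E'
from h import *
tool([.5834,.1480,.0927])
E
```

```text
t 8.85 pos [0.5828 0.1482 0.1064] x [0.95  0.312 0.   ] y [ 0.312 -0.95   0.   ] q [0.06 0.65 1.59 0.   0.9  1.32] F [ 1.   0.6 -0.5] w 0.0258 gf 30.0
tool delta mm [ 0.4  0.4 13.7]
```

It has entered about 4 mm with almost no force. Continuing down.

Request:
apply_moves:
  deltas: "0 0 3 0 0 0;0 0 3 0 0 0;0 0 3 0 0 0;0 0 2 0 0 0;0 0 1 0 0 0;0 0 0 0 0 0"

```text
time: 9.6
ee_pos: [0.5828, 0.1482, 0.0944]
tcp_rot: [0.987, 0.158, 0.0, 0.0]
ft_force: [1.4, 0.6, -1.3]
gripper_width: 0.0257
gripper_force: 30.0
```

Request:
apply_moves:
  deltas: "0 0 1 0 0 0;0 0 1 0 0 0;0 0 0 0 0 0;0 0 0 0 0 0"
  force: 50

```text
time: 10.1
ee_pos: [0.5829, 0.1482, 0.0927]
tcp_rot: [0.987, 0.158, 0.0, 0.0]
ft_force: [1.8, -0.7, -0.2]
gripper_width: 0.0256
gripper_force: 50.0
```

Request:
apply_moves:
  deltas: "0 0 1 0 0 0;0 0 1 0 0 0;0 0 0 0 0 0;0 0 0 0 0 0"

```text
time: 10.6
ee_pos: [0.5829, 0.1482, 0.0908]
tcp_rot: [0.987, 0.158, 0.0, 0.0]
ft_force: [1.5, -0.1, 3.8]
gripper_width: 0.0254
gripper_force: 50.0
```

Request:
apply_moves:
  deltas: "0 0 1 0 0 0;0 0 1 0 0 0;0 0 0 0 0 0;0 0 0 0 0 0"

```text
time: 11.1
ee_pos: [0.5829, 0.1482, 0.0888]
tcp_rot: [0.987, 0.158, 0.0, 0.0]
ft_force: [1.2, 0.3, 5.6]
gripper_width: 0.0258
gripper_force: 50.0
```

Request:
apply_moves:
  deltas: "0 0 1 0 0 0;0 0 1 0 0 0;0 0 0 0 0 0;0 0 0 0 0 0"

```text
time: 11.6
ee_pos: [0.5829, 0.1482, 0.0871]
tcp_rot: [0.987, 0.158, 0.0, 0.0]
ft_force: [-0.3, 0.0, 8.5]
gripper_width: 0.0257
gripper_force: 50.0
```

Request:
apply_moves:
  deltas: "0 0 1 0 0 0;0 0 0.7 0 0 0;0 0 0 0 0 0;0 0 0 0 0 0"

```text
time: 12.1
ee_pos: [0.583, 0.1482, 0.0865]
tcp_rot: [0.987, 0.158, 0.001, 0.0]
ft_force: [-1.3, -0.2, 13.1]
gripper_width: 0.0257
gripper_force: 50.0
```

```bash
python3 - <<'E'
from h import *
tool(); im,ci=snap('wrist','w5.png')
cv2.imwrite('pics/w5c.png',cv2.resize(im[80:290,130:390][:,:,::-1],None,fx=2.8,fy=2.8,interpolation=cv2.INTER_CUBIC))
E
```

```text
t 12.1 pos [0.583  0.1482 0.0865] x [0.95  0.312 0.001] y [ 0.312 -0.95   0.   ] q [ 0.06  0.67  1.6  -0.    0.86  1.32] F [-1.3 -0.2 13.1] w 0.0257 gf 50.0
```

View pics/w5c.png

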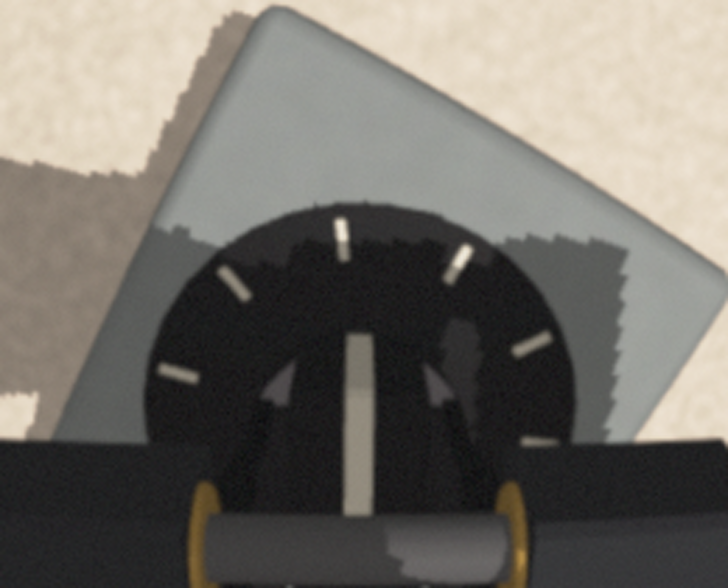

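The knob is down over the dial and has not slipped in the grip. The TCP is at 0.0865 m, against 0.0867 m expected at the stop, and the 13 N push exceeds the 9 N the stop needs. Handing in.

```bash
python3 -c "
from h import *
print(job.finish_job())"
```

```text
the job is handed in; nothing more can be done
None
```

I handed the job in with the knob on the D-shaft, its pointer in line with the flat, held down at the stop with a 13 N push and a 50 N grip. The hand-in returned no verdict.

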